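# Move the charged battery from its cradle to the balloon pump

## Robot

A 6-joint arm with a two-finger parallel gripper is mounted at the origin on the work surface. World frame = base frame: x ahead of the robot, y to its left, z up, the work surface at z = 0. Lengths are in mm, angles in rad, forces in N, time in s.
With the tool pointing down it reaches from about 325 to 850 mm from the base axis. Payload 4.4 kg.
Tool frame: the origin (TCP) lies on the front face of the gripper's body, between the roots of the fingers; the fingertips stand finger_overhang ahead of it and the grasp point (between the pads) lies 78 mm ahead of it (finger_overhang is the distance from the TCP to the fingertips, in mm); y points along the fingers, z is the direction in which the jaws open and shut, and the axes are right-handed (so a half turn about y gives the same grasp; the last joint's range is limited). The gripper opens to 94 mm and grips with 3 to 60 N. Pads are 16 mm wide; open, the fingers measure 119 mm over their backs; the gripper's body (75 mm by 177 mm) begins 78 mm behind the grasp point.
Start: joints at [1.036, 0.207, 1.542, -0, 1.393, -0.15], TCP at [215.317, 533.167, 302.647] pointing down, gripper open.
Joint ranges: [-2.73, 2.73], [-0.86, 2.22], [0.23, 2.46], [-1.11, 4.25], [0.08, 2.63], [-2.82, 2.82]. Speed limits (rad/s): [2.79, 2.79, 3.14, 3.14, 3.14, 3.14].

## Interface

Orientations are given as a rotation vector (axis times angle).
In Python, from workcell import * gives the robot as it stands.
- The arm moves only by the tool move_arm, never from a script. Its argument "series" is a list of rows, each an object with "rotation": the turn, a rotation vector about the tool's x, y, z in degrees, a list of three; "translation": the shift along the tool's x, y, z in cm, a list of three; "grip": the finger opening in cm, from 0 to 9.4. In form: [{"rotation": [wx, wy, wz], "translation": [x, y, z], "grip": grip}, ...]. A call has 1 to 8 rows; each row shifts and turns the pose as measured when the row begins, along the tool's axes as they then stand; what a row does not reach is not made up. A row lasts 1/10 s, in which the tool goes at most 50 mm and 8.59 degrees, less where a joint would pass 70% of its speed; a pose out of reach is approached as far as the arm can. A call is refused whole if a number of a shift passes 5 or a number of a turn 8.59, either way. A call with a gripper value outside its range is refused whole. The fingers move at their own pace and stop on an object; "force" is the grip in N (left out, the last holds). Time passes only in rows, so rows that do not move let the fingers close. It gives the time, the measured TCP pose, the force and the opening at its end, in the units of the state.
- get_obs(): the state, without advancing time (a new reading comes with each control period).
- grab_frame(name): name is "side" or "top" or "wrist"; returns a dict with "image" (384x512x3 uint8, blue, green, red), "camera_matrix" (3x3 intrinsics, pixels), "eye" and "rotation" of the camera in the world; the wrist camera has in their place "T_tool_cam" (4x4, takes a point from camera to tool coordinates, whose origin is the TCP and whose axes are the tool frame's). Camera axes: x right, y down, z forward; pixel columns grow to the right and rows downward; lengths in mm; the calibration is good to about 2 mm. The wrist camera is an equidistant fisheye: a pixel r from the principal point sees the ray r / f radians off the axis. A picture is of the moment at which its call begins: read the wrist's pose just before it. There is no depth.
- finish_job(): hands the job in, once; it reports no verdict.
The state is a dict: "time_s": time; "q": joint angles; "joint_velocities": joint speeds; "joint_torque": joint torques, N m; "tcp_pos": TCP position; "tool_rot": TCP orientation; "force": force on the tool from outside, world axes, zero at the start; "torque": the same for the moment, N m; "opening": finger opening in mm.
Only numpy, scipy, OpenCV 4.12 (cv2) and the standard library are available. Lean on these libraries where they do the work, as an engineer would, in place of code of your own. Each camera call takes 0.05 s, during which the arm holds its last target. There are 200 camera calls.

## Task

Move the charged battery from the white charging cradle to the blue balloon pump: squeeze its two orange side catches, slide it straight out of the cradle's dovetail, then slide it into the dovetail rails of the pump, pushing gently, until it is fully home and both catches have sprung out into their notches. Let go of it, never force it in either dock, and leave the dish, the cloche, the tin and the metal clip where they are.

Things in the scene. Friction and masses are not known exactly. Their poses are not given: they have to be found in the camera images.
- battery_grip (a point): Battery's grip point: midway between its two orange catch paddles, 42 mm above its underside; close the fingers along its y. x = front (goes into a dock first), z up. Paddles are 32 mm long (x), 18 to 56 mm above the underside, 44 mm apart outside at rest, 36 mm when both are fully pressed. Grip with 15 to 25 N to keep both pressed. Block 53 x 34 mm, 62 mm high in all, 0.28 to 0.44 kg.
- battery: Same battery, origin at the centre of its underside. Below the block is a dovetail foot 56 (x) x 42 (y) mm, 8 mm thick, flanks leaning in 30 degrees. Under each paddle, 12 to 16 mm above the underside and midway along, an orange tooth 8 mm long (x) sticks out to 27.5 mm from the centre line; bevelled in front, square behind.
- catch_left (a joint): Catch at the battery's +y side. 0 = sprung fully out, 0.004 m = fully pressed in; about 1.5 N to start, 2.2 N fully in. If let go in a dock short of home, the tooth is held in at about 0.0025 by the rail's cheek; at home it springs out into its notch and reads about 0 (readings may be off by 1 mm).
- catch_right (a joint): The same at the battery's -y side. Slides are slick: pushing the battery home takes 2 to 5 N, also with the catches let go, when the bevels press the teeth in. 8 N at the end wall is plenty; more than 18 N on the pump's rails or end wall counts as forcing it. Go slowly (about 15 mm/s) near home.
- cradle: White charging cradle, fixed. Origin on the ledge below the home position of the battery's centre; +x = direction of pushing in, z up. Floor 12 mm high, 74 mm wide, x = -102 to 44 mm. The battery starts here, home and locked, axes as the cradle's.
- cradle_home (a point): Floor of the cradle at home: the middle of the battery's underside stands here. Dovetail rails from x = -28 to 28 mm, 17 mm high above the floor, 64 mm wide outside, mouth at -x with splayed guides out to x = -43 mm; end wall, 34 mm wide and 50 mm high, 10 mm thick, stops it 0.5 mm beyond home. About 1.5 mm clearance each side of the foot, 2.5 mm above it.
- pump: Balloon pump, fixed: black foot 74 mm wide, top 12 mm above the ledge, from x = -125 mm on; blue housing x = 85 to 185 mm, 110 mm wide, 70 mm high, two white nozzles on top to 98 mm. Origin on the ledge below the nominal home of the battery's centre; +x = direction of pushing in, z up. The open floor x = -125 to -55 mm is where the battery can be set down flat before the rails.
- pump_bay (a point): Floor of the pump (12 mm above the ledge) at the nominal home of the battery's underside. Its grey rail block with yellow cheeks has the cradle rails' shape and sizes, but is set anywhere from 12 mm nearer to 12 mm farther along x than nominal, which no reading shows: the stop must be felt. The teeth spring out if the battery is no more than 2 mm short of the stop.
- dish: Cream ceramic dish, 90 mm across, 28 mm high; origin under its centre. Leave alone.
- cloche: Glass cloche on a wooden base, 104 mm across, 149 mm high; origin under its centre. Leave alone.
- tin: Small round steel lidded tin, 79 mm across, 58 mm high; origin under its centre. Leave alone.
- clip: Black metal spring clip lying flat, about 75 x 34 mm, 24 mm high; origin under its middle. Leave alone.

How it is judged (in metres and radians):
On the way, in this order (a step that is already met when the one before it is completed fails the run):
1. the battery is slid out of the cradle and clear of it (horizontal distance between battery_grip and cradle_home above 0.065 m), for 0.1 s.
2. the foot has entered the pump's rails, flat and in line (x of battery_grip in the frame of pump_bay between -0.045 and 0.016 m and y of battery_grip in the frame of pump_bay between -0.004 and 0.004 m and z of battery_grip in the frame of pump_bay below 0.046 m), for 0.1 s.
At the end, for the whole second after the job is handed in: The battery stands in the pump's rails within 16 mm of the nominal home along the slide, 4 mm sideways and 4 mm in height, at rest, and both catches have sprung out into their notches (each within 1.2 mm of fully out) (x of battery_grip in the frame of pump_bay between -0.016 and 0.016 m and y of battery_grip in the frame of pump_bay between -0.004 and 0.004 m and z of battery_grip in the frame of pump_bay between 0.038 and 0.046 m and value of joint each of catch_left, catch_right below 0.0012 m and linear speed of battery below 0.02 m/s); the robot touches nothing.
It fails at once if the battery presses on the pump's rails and end wall with more than 18 N (contact force between battery and pump above 18 N).
It fails at once if the battery is forced in the cradle with more than 25 N while a catch is not squeezed (contact force between battery and cradle above 25 N and value of joint any of catch_left, catch_right below 0.003 m).
It fails at once if the cloche is moved by more than 20 mm or tipped (distance of cloche from where it was at the start of the episode above 0.02 m or angle between cloche's own z axis and vertical above 0.2 rad).
It fails at once if the dish, the tin or the clip is moved by more than 20 mm (distance of any of dish, tin, clip from where it was at the start of the episode above 0.02 m).
It also fails if it takes over 72 s, if anything falls off the work surface, if the arm or the gripper's body presses on something with over 40 N, if the wrist force passes 120 N, or if a joint passes its speed limit or range.

## Working session

There is one attempt and no reset: what is moved stays moved. The work goes in short steps, Python scripts to look and compute and a tool call to move; the robot and the scene stay as the last step left them, time stands still between calls to the robot, and variables do not carry over. Pictures are saved under pics/ and viewed, about 8 in all and at most 12, crops included, and the job is handed in when it is done.

Besides the shell and the picture viewer there is one more tool, called after "Request:" as name(argument=value, ...), one argument or row to a line, values as JSON. move_arm: Moves the arm, as the interface text tells. Its arguments: {"type":"object","properties":{"series":{"type":"array","items":{"type":"object","properties":{"rotation":{"type":"array","items":{"type":"number"}},"translation":{"type":"array","items":{"type":"number"}},"grip":{"type":"number"}}}},"force":{"type":"number"}},"required":["series"]}

```bash
mkdir -p pics; ls
python3 - <<'E'
from workcell import *
import cv2
o=get_obs(); print(o)
for n in("side","top"):
    f=grab_frame(n); cv2.imwrite(f"pics/{n}0.png",f["image"]); print(n,f["camera_matrix"],f["eye"],f["rotation"])
E
```

```text
pics
{'time_s': 0.0, 'q': array([ 1.03650718e+00,  2.07408055e-01,  1.54298485e+00, -1.51172553e-05,
        1.39348104e+00, -1.50491476e-01]), 'joint_velocities': array([-0.00092407,  0.00096821, -0.0004935 ,  0.00140895, -0.00262293,
        0.00060861]), 'joint_torque': array([-2.09690729e-04, -3.70871866e+01, -2.81418031e+01,  6.98581478e-02,
        3.61307524e-02, -1.87664100e-04]), 'tcp_pos': array([215.00427839, 532.6394721 , 301.48269879]), 'tool_rot': array([-1.5519033 ,  0.30177983, -0.30059243]), 'force': array([ 0.56425226, -0.24932612,  0.56418664]), 'torque': array([-0.03197913,  0.07059413,  0.01538301]), 'opening': 93.87641803132233}
side [[387.87384478   0.         253.32187864]
 [  0.         387.87384478 187.66404328]
 [  0.           0.           1.        ]] [ 250.97528225 -678.44916574  783.1770861 ] [-2.29116807  0.54911659 -0.26129953]
top [[387.52929751   0.         258.65415448]
 [  0.         387.52929751 186.7061493 ]
 [  0.           0.           1.        ]] [ 485.87235927  -14.32345033 1268.95077074] [-2.19984445  2.138196   -0.1159963 ]
```

View pics/top0.png

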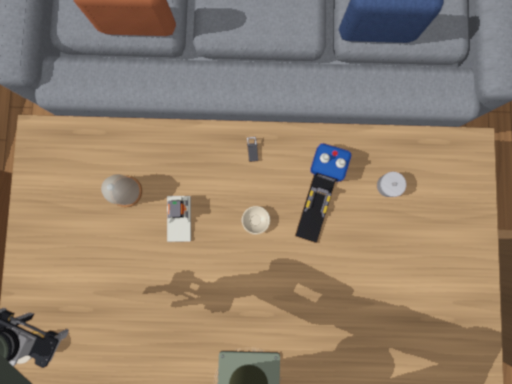

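View pics/side0.png

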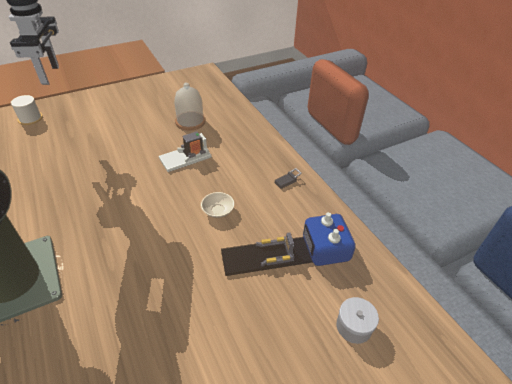

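Top view: the cradle is at about (178,218), with the battery at (180,208). The pump runs from (308,240) to (331,163), tilted. The dish (256,220) lies between them, the cloche is at (121,190), the clip at (253,150) and the tin at (392,184). The side view agrees. Next I measure with masks.

```bash
cat > h.py <<'E'
import numpy as np, cv2
from scipy.spatial.transform import Rotation as R
from workcell import *
def M(r):
    r=np.asarray(r,float); return r if r.shape==(3,3) else R.from_rotvec(r).as_matrix()
def rays(f,px,o=None):
    px=np.asarray(px,float).reshape(-1,2); K=np.asarray(f["camera_matrix"])
    u=(px-K[:2,2])/[K[0,0],K[1,1]]
    if "eye" in f:
        d=np.c_[u,np.ones(len(u))]; return np.asarray(f["eye"]),d@M(f["rotation"]).T
    r=np.linalg.norm(u,axis=1,keepdims=True); d=np.c_[u*np.sinc(r/np.pi),np.cos(r)]
    T=np.asarray(f["T_tool_cam"]); W=M(o["tool_rot"])
    return o["tcp_pos"]+W@T[:3,3], d@T[:3,:3].T@W.T
def plane(f,px,z,o=None):
    e,d=rays(f,px,o); return e+d*((z-e[2])/d[:,2])[:,None]
def proj(f,P,o=None):
    P=np.asarray(P,float).reshape(-1,3); K=np.asarray(f["camera_matrix"])
    if "eye" in f: c=(P-f["eye"])@M(f["rotation"]); u=c[:,:2]/c[:,2:]
    else:
        T=np.asarray(f["T_tool_cam"]);W=M(o["tool_rot"])
        c=((P-o["tcp_pos"])@W-T[:3,3])@T[:3,:3]
        n=np.linalg.norm(c[:,:2],axis=1,keepdims=True);u=c[:,:2]/n*np.arctan2(n,c[:,2:])
    return u*[K[0,0],K[1,1]]+K[:2,2]
def blob(m):
    m=cv2.morphologyEx(m.astype(np.uint8)*255,cv2.MORPH_CLOSE,np.ones((3,3)))
    c=max(cv2.findContours(m,cv2.RETR_EXTERNAL,cv2.CHAIN_APPROX_NONE)[0],key=cv2.contourArea); return c
E
python3 - <<'E'
from h import *
o=get_obs(); print(M(o["tool_rot"]).round(3))
f=grab_frame("top"); im=f["image"]; h=cv2.cvtColor(im,cv2.COLOR_BGR2HSV); H,S,V=[h[...,i].astype(int) for i in range(3)]
def roi(m,x0,y0,x1,y1):
    z=np.zeros_like(m);z[y0:y1,x0:x1]=m[y0:y1,x0:x1];return z
for n,m,z in[("cradle",roi((S<50)&(V>170),160,190,200,250),12),("foot",roi(V<60,290,180,340,250),12),("blue",roi((S>120)&(H>100)&(H<130),300,135,360,190),70),
  ("tin",roi(S<60,370,165,415,205),58),("dish",roi((S<85)&(V>120),238,200,275,240),28),("clip",roi(V<100,240,130,265,165),12)]:
    c=blob(m); r=cv2.minAreaRect(c); b=cv2.boxPoints(r); print(n,cv2.contourArea(c),b.round(1).tolist(),plane(f,b,z)[:,:2].round(0).tolist(),"c",plane(f,[r[0]],z)[0,:2].round(0))
w=grab_frame("wrist"); print(w["camera_matrix"],w["T_tool_cam"])
E
```

```text
[[ 0.927 -0.001  0.374]
 [-0.374 -0.002  0.927]
 [-0.    -1.    -0.002]]
cradle 490.0 [[167.0, 241.0], [167.0, 215.0], [189.0, 215.0], [189.0, 241.0]] [[434.0, 273.0], [517.0, 278.0], [519.0, 207.0], [436.0, 203.0]] c [476. 240.]
foot 705.0 [[295.8999938964844, 235.3000030517578], [309.29998779296875, 190.6999969482422], [329.29998779296875, 196.6999969482422], [315.8999938964844, 241.3000030517578]] [[463.0, -140.0], [609.0, -181.0], [591.0, -247.0], [446.0, -205.0]] c [ 527. -193.]
blue 959.5 [[309.70001220703125, 172.39999389648438], [318.79998779296875, 142.10000610351562], [351.29998779296875, 151.89999389648438], [342.20001220703125, 182.1999969482422]] [[661.0, -174.0], [758.0, -201.0], [729.0, -304.0], [633.0, -276.0]] c [ 695. -239.]
tin 571.0 [[377.0, 171.0], [406.0, 171.0], [406.0, 196.0], [377.0, 196.0]] [[673.0, -388.0], [676.0, -480.0], [596.0, -479.0], [594.0, -388.0]] c [ 635. -434.]
dish 658.0 [[235.0, 220.0], [255.5, 199.5], [276.0, 220.0], [255.5, 240.5]] [[507.0, 57.0], [574.0, -7.0], [510.0, -74.0], [444.0, -11.0]] c [508.  -9.]
clip 109.5 [[247.8000030517578, 144.39999389648438], [255.8000030517578, 143.39999389648438], [257.79998779296875, 159.60000610351562], [249.8000030517578, 160.60000610351562]] [[756.0, 24.0], [761.0, -2.0], [706.0, -11.0], [702.0, 15.0]] c [731.   7.]
[[297.31863964   0.         252.03014519]
 [  0.         297.31863964 194.40723259]
 [  0.           0.           1.        ]] [[ 9.28015660e-04  9.65088389e-01  2.61922776e-01 -7.58863222e+01]
 [ 4.90356314e-04 -2.61923296e-01  9.65088569e-01 -8.25572890e+01]
 [ 9.99999449e-01 -7.67181819e-04 -7.16306106e-04 -1.82083431e-04]
 [ 0.00000000e+00  0.00000000e+00  0.00000000e+00  1.00000000e+00]]
```

Request:
move_arm(
  series=[
    {"translation": [4.5,0,-2],"rotation": [0,0,0],"grip": 9.4},
    {"translation": [4.5,0,-2],"rotation": [0,0,0],"grip": 9.4},
    {"translation": [4.5,0,-2],"rotation": [0,0,0],"grip": 9.4},
    {"translation": [4.5,0,-2],"rotation": [0,0,0],"grip": 9.4},
    {"translation": [4.5,0,-2],"rotation": [0,0,0],"grip": 9.4},
    {"translation": [4.5,0,-2],"rotation": [0,0,0],"grip": 9.4},
    {"translation": [4.5,0,-2],"rotation": [0,0,0],"grip": 9.4},
    {"translation": [4.5,0,-2],"rotation": [0,0,0],"grip": 9.4},
  ],
)

```text
time_s: 1.0
tcp_pos: [491.5, 248.5, 300.2]
tool_rot: [-1.551, 0.291, -0.288]
force: [1.3, 0.6, -1.0]
opening: 94.0
```

Request:
move_arm(
  series=[
    {"translation": [0,0,0],"rotation": [0,-8.4,0],"grip": 9.4},
    {"translation": [0,0,0],"rotation": [0,-8.4,0],"grip": 9.4},
    {"translation": [0,0,0],"rotation": [0,-8.4,0],"grip": 9.4},
    {"translation": [0,0,0],"rotation": [0,0,0],"grip": 9.4},
    {"translation": [0,0,0],"rotation": [0,0,0],"grip": 9.4},
  ],
)

```text
time_s: 1.5
tcp_pos: [496.7, 241.0, 298.7]
tool_rot: [-1.571, -0.053, 0.057]
force: [0.8, 0.9, -0.3]
opening: 93.9
```

Run:
```python
from h import *
o=get_obs(); W=M(o["tool_rot"]); print(o["time_s"],o["tcp_pos"],W.round(3).tolist(), o["force"])
try: print(finger_overhang)
except Exception as e: print(e)
f=grab_frame("wrist"); cv2.imwrite("pics/w1.png",cv2.resize(f["image"],None,fx=1.5,fy=1.5))
```

```text
1.5 [496.73614498 240.98120773 298.7180509 ] [[0.998, -0.003, -0.07], [0.07, -0.001, 0.998], [-0.003, -1.0, -0.001]] [ 0.84510985  0.85618017 -0.26667978]
97.19999999999999
```

View pics/w1.png

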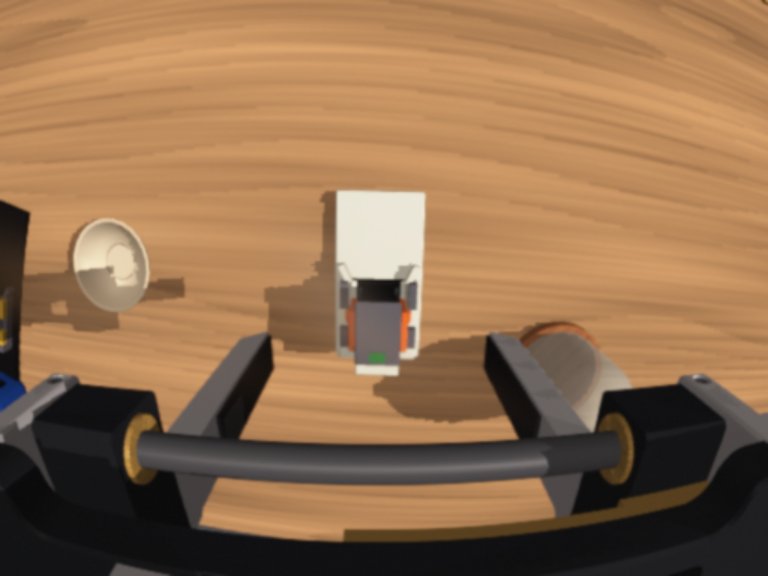

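The wrist view shows the white cradle with its front edge at (337..424,192) and the orange paddles at (352,325) and (405,325). The battery top is grey, with a green tab at (377,358), and the end wall is below it. The cloche base is at (525,345) on the +y side. I measure from this.

```bash
cat >> h.py <<'E'
def line(p):
    vx,vy,x,y=cv2.fitLine(np.float32(p),cv2.DIST_HUBER,0,.01,.01).ravel(); return (vx,vy),(x,y)
def edge(g,rows,lo,hi,sign,ax=0):
    # sub-pixel max-gradient positions along row (ax=0) or column (ax=1)
    out=[]
    for r in rows:
        s=(g[r,lo:hi] if ax==0 else g[lo:hi,r]).astype(float); d=sign*np.gradient(cv2.GaussianBlur(s[None],(5,1),0)[0])
        i=int(np.argmax(d[1:-1]))+1; den=d[i-1]-2*d[i]+d[i+1]; k=lo+i+(0.5*(d[i-1]-d[i+1])/den if den else 0)
        out.append((k,r) if ax==0 else (r,k))
    return np.array(out)
E
python3 - <<'E'
from h import *
o=get_obs(); f=grab_frame("wrist"); im=f["image"]; g=im[...,0]  # blue: white vs wood
L=plane(f,edge(g,range(133,172,3),215,235,1),12,o); Rr=plane(f,edge(g,range(133,172,3),272,294,-1),12,o); F=plane(f,edge(g,range(230,278,4),118,138,1,1),12,o)
def yaw(p): (vx,vy),c=line(p[:,:2]); return np.degrees(np.arctan(vy/vx)),c
print("L",yaw(L),"R",yaw(Rr)); (vx,vy),c=line(F[:,:2]); print("F",np.degrees(np.arctan2(-vx,vy)),c)
h=cv2.cvtColor(im,cv2.COLOR_BGR2HSV); m=((h[...,0]<12)&(h[...,1]>190)&(h[...,2]>150)); m[:,:225]=0;m[:,280:]=0;m[:190]=0;m[245:]=0
n,l,s,c=cv2.connectedComponentsWithStats(m.astype(np.uint8))
for i in range(1,n):
    if s[i,4]>20:
        x,y,w,hh,a=s[i]; print("orange",s[i],plane(f,[[x,y+hh/2],[x+w,y+hh/2],[x+w/2,y],[x+w/2,y+hh]],68,o)[:,:2].round(1).tolist())
# cloche base
m=((h[...,0]<12)&(h[...,1]>120)); m[:,:340]=0;m[:200]=0;m[260:]=0
pts=np.argwhere(m)[:,::-1]; p=pts[pts[:,0]<350]; print("cloche left",plane(f,p,15,o)[:,:2].min(0),plane(f,p,15,o)[:,:2].max(0))
E
```

```text
L (np.float32(2.6338801), (np.float32(464.3211), np.float32(202.50955))) R (np.float32(2.9213076), (np.float32(463.68448), np.float32(276.10056)))
F -177.54568 (np.float32(434.32916), np.float32(232.4584))
orange [268 207   5  26  70] [[533.5, 261.0], [533.1, 266.6], [518.0, 262.4], [549.0, 265.2]]
cloche left [553.14918095 374.47122714] [560.46218776 378.48354263]
```

Request:
move_arm(
  series=[
    {"translation": [3,1,-0.1],"rotation": [0,1.2,0],"grip": 9.4},
    {"translation": [0.8,4,0],"rotation": [0,0,0],"grip": 9.4},
    {"translation": [0,4,0],"rotation": [0,0,0],"grip": 9.4},
    {"translation": [0,1.8,0],"rotation": [0,0,0],"grip": 9.4},
    {"translation": [0,0,0],"rotation": [0,0,0],"grip": 9.4},
  ],
)

```text
time_s: 2.1
tcp_pos: [536.7, 245.0, 190.1]
tool_rot: [-1.57, -0.038, 0.032]
force: [-0.5, 1.0, 0.6]
opening: 94.1
```

Run:
```python
from h import *
o=get_obs(); W=M(o["tool_rot"]); print(o["time_s"],o["tcp_pos"],W.round(4).tolist(), o["force"])
f=grab_frame("wrist"); im=f["image"]
h=cv2.cvtColor(im,cv2.COLOR_BGR2HSV); m=((h[...,0]<12)&(h[...,1]>170)&(h[...,2]>100))
n,l,s,c=cv2.connectedComponentsWithStats(m.astype(np.uint8))
for i in range(1,n):
    if s[i,4]>30: print(s[i],c[i])
cv2.imwrite("pics/w2.png",cv2.resize(im,None,fx=1.5,fy=1.5))
P=np.array([535.5,242.8,12]); c,s_=np.cos(.048),np.sin(.048); Rz=np.array([[c,-s_,0],[s_,c,0],[0,0,1]])
print(proj(f,np.array([[x,y,z] for z in(56,) for y in(-22,22) for x in(-16,16)])@Rz.T+P,o).round(1).tolist())
```

```text
2.1 [536.66036673 245.01422121 190.05932981] [[0.999, 0.0041, -0.0447], [0.0447, 0.0008, 0.999], [0.0041, -1.0, 0.0006]] [-0.5469863   0.96433196  0.57648533]
[273 188   8  50 258] [275.81395349 213.53488372]
[220 211   6  28 118] [222.25423729 226.42372881]
[[218.5, 198.1], [220.2, 239.0], [279.8, 197.9], [278.8, 238.8]]
```

View pics/w2.png

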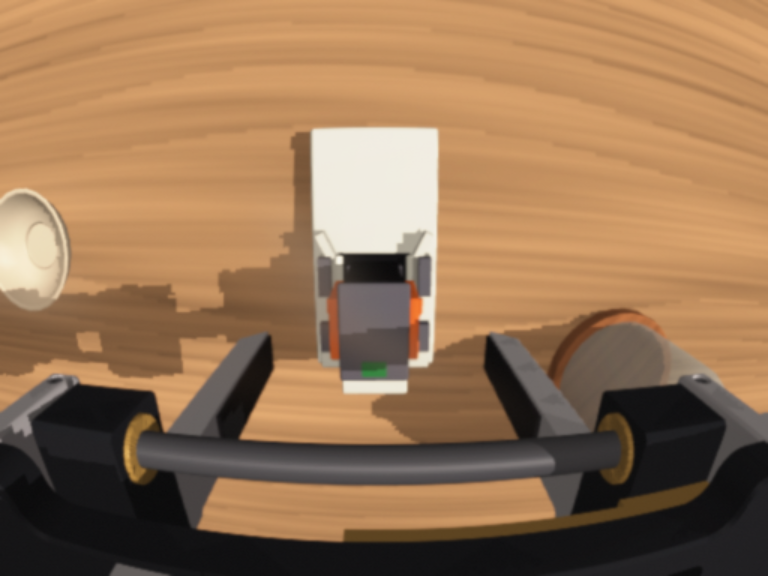

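The view matches the prediction: the paddles are at columns 330 and 420, so the battery is at (535.5, 242.8). I descend with a small correction.

Request:
move_arm(
  series=[
    {"translation": [-0.18,2,-0.22],"rotation": [0,0,0],"grip": 9.4},
    {"translation": [0,2,0],"rotation": [0,0,0],"grip": 9.4},
    {"translation": [0,1.8,0],"rotation": [0,0,0],"grip": 9.4},
    {"translation": [0,0,0],"rotation": [0,0,0],"grip": 9.4},
    {"translation": [0,0,0],"rotation": [0,0,0],"grip": 9.4},
  ],
)

```text
time_s: 2.65
tcp_pos: [541.1, 245.9, 141.7]
tool_rot: [-1.565, -0.051, 0.017]
force: [1.3, 0.1, 0.6]
opening: 94.0
```

Run:
```python
from h import *
o=get_obs(); W=M(o["tool_rot"]); print(o["time_s"],o["tcp_pos"],W.round(4).tolist(), o["force"]); g=o["tcp_pos"]+78*W[:,1]
print("grasp",g,"to go in tool",W.T@(np.array([535.5,242.8,54])-g))
```

```text
2.65 [541.14613412 245.87211711 141.67695946] [[0.9988, 0.0213, -0.0435], [0.0434, 0.0059, 0.999], [0.0216, -0.9998, 0.005]] [1.32289038 0.09358603 0.63448738]
grasp [542.81070864 246.33355048  63.69608827] to go in tool [-7.66459606  9.51679094 -3.26055596]
```

Request:
move_arm(
  series=[
    {"translation": [-0.6,0.1,-0.29],"rotation": [-0.35,-0.25,1.2],"grip": 9.4},
    {"translation": [0,0,0],"rotation": [0,0,0],"grip": 9.4},
    {"translation": [0,0,0],"rotation": [0,0,0],"grip": 9.4},
  ],
)

```text
time_s: 2.95
tcp_pos: [537.1, 243.4, 145.2]
tool_rot: [-1.57, -0.043, 0.033]
force: [0.3, 0.7, -0.9]
opening: 94.0
```

```bash
cat > st.py <<'E'
from h import *
import sys
# usage: st.py x y z yawdeg -> remaining TCP shift (cm) and turn (deg), tool axes
o=get_obs(); W=M(o["tool_rot"]); t=np.array([float(v) for v in sys.argv[1:4]]); a=np.radians(float(sys.argv[4]))
x=np.array([np.cos(a),np.sin(a),0]); y=np.array([0,0,-1.]); G=np.c_[x,y,np.cross(x,y)]
print("t",round(o["time_s"],2),"tcp",o["tcp_pos"].round(1),"F",o["force"].round(1),"open",round(o["opening"],1))
print("shift cm",(W.T@(t-o["tcp_pos"])/10).round(2),"turn deg",np.degrees(R.from_matrix(W.T@G).as_rotvec()).round(2))
E
python3 st.py 535.5 242.8 132 2.75
```

```text
t 2.95 tcp [537.1 243.4 145.2] F [ 0.3  0.7 -0.9] open 94.0
shift cm [-0.17  1.32 -0.05] turn deg [0.   0.01 0.34]
```

Request:
move_arm(
  series=[
    {"translation": [-0.17,0.7,-0.05],"rotation": [0,0,0.3],"grip": 9.4},
    {"translation": [0,0.6,0],"rotation": [0,0,0],"grip": 9.4},
    {"translation": [0,0,0],"rotation": [0,0,0],"grip": 9.4},
    {"translation": [0,0,0],"rotation": [0,0,0],"grip": 9.4},
  ],
)

```text
time_s: 3.35
tcp_pos: [535.8, 242.9, 132.0]
tool_rot: [-1.57, -0.039, 0.036]
force: [-0.6, -0.2, 0.9]
opening: 94.1
```

```bash
python3 st.py 535.5 242.8 132 2.75
```

```text
t 3.35 tcp [535.8 242.9 132. ] F [-0.6 -0.2  0.9] open 94.1
shift cm [-0.03  0.   -0.01] turn deg [-0.02 -0.    0.11]
```

Request:
move_arm(
  series=[
    {"translation": [0,0,0],"rotation": [0,0,0],"grip": 3},
    {"translation": [0,0,0],"rotation": [0,0,0],"grip": 3},
    {"translation": [0,0,0],"rotation": [0,0,0],"grip": 3},
    {"translation": [0,0,0],"rotation": [0,0,0],"grip": 3},
    {"translation": [0,0,0],"rotation": [0,0,0],"grip": 3},
    {"translation": [0,0,0],"rotation": [0,0,0],"grip": 3},
    {"translation": [0,0,0],"rotation": [0,0,0],"grip": 3},
    {"translation": [0,0,0],"rotation": [0,0,0],"grip": 3},
  ],
  force=20,
)

```text
time_s: 4.15
tcp_pos: [536.0, 242.9, 132.2]
tool_rot: [-1.57, -0.039, 0.036]
force: [0.8, -0.2, -2.8]
opening: 34.6
```

```bash
python3 st.py 535.5 242.8 132 2.75
```

```text
t 4.15 tcp [536.  242.9 132.2] F [ 0.8 -0.2 -2.8] open 34.6
shift cm [-0.05  0.02 -0.  ] turn deg [-0.01 -0.    0.12]
```

Request:
move_arm(
  series=[
    {"translation": [-0.2,0,0],"rotation": [0,0,0],"grip": 3},
    {"translation": [-0.4,0,0],"rotation": [0,0,0],"grip": 3},
    {"translation": [-0.4,0,0],"rotation": [0,0,0],"grip": 3},
    {"translation": [-0.4,0,0],"rotation": [0,0,0],"grip": 3},
  ],
)

```text
time_s: 4.55
tcp_pos: [521.7, 242.1, 132.1]
tool_rot: [-1.57, -0.04, 0.035]
force: [-0.1, 0.2, 0.5]
opening: 34.6
```

```bash
python3 st.py 465.6 239.4 132 2.75
```

```text
t 4.55 tcp [521.7 242.1 132.1] F [-0.1  0.2  0.5] open 34.6
shift cm [-5.62 -0.01 -0.01] turn deg [-0.02 -0.02  0.2 ]
```

Request:
move_arm(
  series=[
    {"translation": [-0.8,0,0],"rotation": [0,0,0.1],"grip": 3},
    {"translation": [-0.8,0,0],"rotation": [0,0,0],"grip": 3},
    {"translation": [-0.8,0,0],"rotation": [0,0,0],"grip": 3},
    {"translation": [-0.8,0,0],"rotation": [0,0,0],"grip": 3},
    {"translation": [-0.8,0,0],"rotation": [0,0,0],"grip": 3},
    {"translation": [-0.8,0,0],"rotation": [0,0,0],"grip": 3},
    {"translation": [-0.8,0,0],"rotation": [0,0,0],"grip": 3},
    {"translation": [-0.8,0,0],"rotation": [0,0,0],"grip": 3},
  ],
)

```text
time_s: 5.35
tcp_pos: [451.6, 238.8, 132.1]
tool_rot: [-1.57, -0.039, 0.037]
force: [0.7, -0.0, 0.1]
opening: 35.0
```

```bash
python3 st.py 455.6 239.0 132 2.75
```

```text
t 5.35 tcp [451.6 238.8 132.1] F [ 0.7 -0.   0.1] open 35.0
shift cm [ 0.4   0.02 -0.  ] turn deg [-0.03  0.    0.09]
```

Request:
move_arm(
  series=[
    {"translation": [0,-1,0],"rotation": [0,0,0],"grip": 3},
    {"translation": [0,-3,0],"rotation": [0,0,0],"grip": 3},
    {"translation": [0,-4,0],"rotation": [0,0,0],"grip": 3},
    {"translation": [0,-4,0],"rotation": [0,0,0],"grip": 3},
    {"translation": [0,0,0],"rotation": [0,0,0],"grip": 3},
  ],
)

```text
time_s: 5.85
tcp_pos: [446.3, 237.7, 253.2]
tool_rot: [-1.574, -0.029, 0.047]
force: [1.1, 0.0, -2.7]
opening: 34.6
```

Request:
move_arm(
  series=[
    {"translation": [0.3,0,-2.5],"rotation": [0,0,0],"grip": 3},
    {"translation": [0.3,0,-4.3],"rotation": [0,0,0],"grip": 3},
    {"translation": [0.3,0,-4.5],"rotation": [0,0,0],"grip": 3},
    {"translation": [0.3,0,-4.5],"rotation": [0,0,0],"grip": 3},
    {"translation": [0.3,0,-4.5],"rotation": [0,0,0],"grip": 3},
    {"translation": [0.3,0,-4.5],"rotation": [0,0,0],"grip": 3},
    {"translation": [0.3,0,-4.5],"rotation": [0,0,0],"grip": 3},
    {"translation": [0,0,-3],"rotation": [0,0,0],"grip": 3},
  ],
)

```text
time_s: 6.65
tcp_pos: [479.1, -90.4, 244.1]
tool_rot: [-1.568, -0.028, 0.064]
force: [-0.7, 0.4, -3.1]
opening: 34.8
```

Request:
move_arm(
  series=[
    {"translation": [0,0,0],"rotation": [0,6.2,0],"grip": 3},
    {"translation": [0,0,0],"rotation": [0,6.2,0],"grip": 3},
    {"translation": [0,0,0],"rotation": [0,6.2,0],"grip": 3},
    {"translation": [0,0,0],"rotation": [0,0,0],"grip": 3},
    {"translation": [0,0,0],"rotation": [0,0,0],"grip": 3},
  ],
)

```text
time_s: 7.15
tcp_pos: [474.4, -95.2, 235.7]
tool_rot: [-1.559, 0.254, -0.195]
force: [0.0, 0.2, -3.5]
opening: 34.8
```

```bash
python3 st.py 489 -88 250 -15.9
python3 - <<'E'
from h import *
f=grab_frame("wrist"); cv2.imwrite("pics/w3.png",cv2.resize(f["image"],None,fx=1.5,fy=1.5))
E
```

```text
t 7.15 tcp [474.4 -95.2 235.7] F [ 0.   0.2 -3.5] open 34.8
shift cm [ 1.15 -1.48  1.1 ] turn deg [ 0.3  -0.48 -2.11]
```

View pics/w3.png

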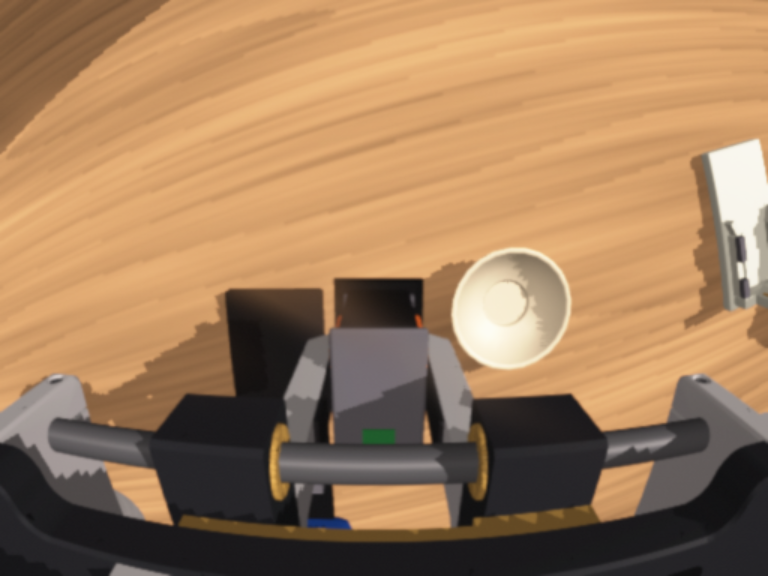

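The battery hangs in the grip, reading about 3.3 N (0.33 kg). The pump foot's front edge is at (227..322,290), but the gripper hides the rails. I move forward, up and sideways to see them.

Request:
move_arm(
  series=[
    {"translation": [2,-2,1],"rotation": [0.3,-0.5,-2.1],"grip": 3},
    {"translation": [2.5,-2,1],"rotation": [0,0,0],"grip": 3},
    {"translation": [2.5,-2,1],"rotation": [0,0,0],"grip": 3},
    {"translation": [0,0,0],"rotation": [0,0,0],"grip": 3},
    {"translation": [0,0,0],"rotation": [0,0,0],"grip": 3},
  ],
)

```text
time_s: 7.7
tcp_pos: [550.2, -83.2, 292.0]
tool_rot: [-1.559, 0.217, -0.204]
force: [-0.4, 0.6, -3.5]
opening: 34.7
```

```bash
python3 st.py 489 -88 250 -15.9
python3 - <<'E'
from h import *
f=grab_frame("wrist"); cv2.imwrite("pics/w4.png",cv2.resize(f["image"],None,fx=1.5,fy=1.5))
E
```

```text
t 7.7 tcp [550.2 -83.2 292. ] F [-0.4  0.6 -3.5] open 34.7
shift cm [-5.74  4.25 -2.09] turn deg [-0.04  0.55 -0.49]
```

View pics/w4.png

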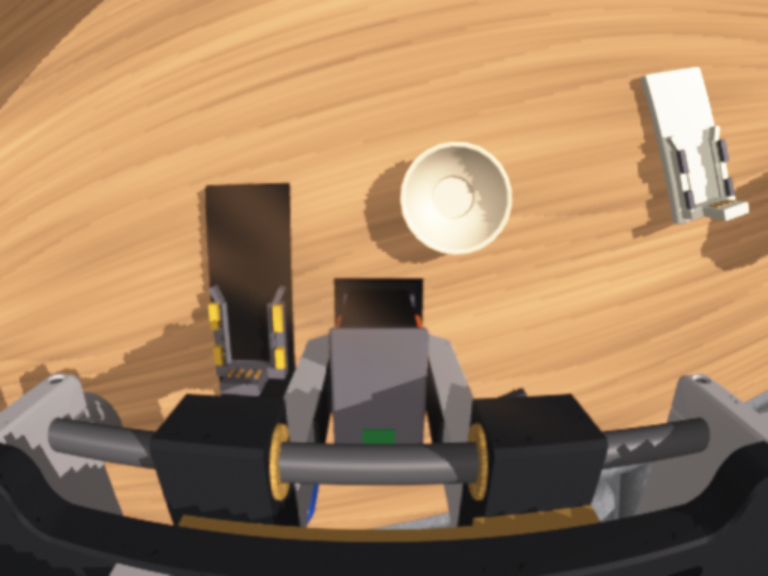

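The rails are now visible. The yellow cheeks are at (215,318)/(219,355) and (279,318)/(280,357), the foot front at (206..290,185) and the end wall at (245,375). I measure from these.

Run:
```python
from h import *
o=get_obs(); f=grab_frame("wrist"); im=f["image"]; g=im[...,2]
def yaw(p): (vx,vy),c=line(p[:,:2]); return np.degrees(np.arctan(vy/vx)),np.array(c)
L=plane(f,edge(g,range(128,184,4),128,148,-1),12,o); Rr=plane(f,edge(g,range(128,190,4),186,202,1),12,o); F=plane(f,edge(g,range(142,190,4),115,132,-1,1),12,o)
(yl,cl),(yr,cr)=yaw(L),yaw(Rr); (vx,vy),cf=line(F[:,:2]); print("L",yl,cl,"R",yr,cr,"F",np.degrees(np.arctan2(vx,-vy)),np.degrees(np.arctan2(-vx,vy)),cf)
h=cv2.cvtColor(im,cv2.COLOR_BGR2HSV); m=((h[...,0]>18)&(h[...,0]<34)&(h[...,1]>180)&(h[...,2]>110)); m[:,:130]=0;m[:,200:]=0;m[:190]=0;m[250:]=0
n,l,s,c=cv2.connectedComponentsWithStats(m.astype(np.uint8)); P=[]
for i in range(1,n):
    if s[i,4]>15: p=plane(f,[c[i]],29,o)[0]; P.append(p); print("yel",s[i],c[i].round(1),p.round(1))
a=np.radians((yl+yr)/2); ux=np.array([np.cos(a),np.sin(a)]); uy=np.array([-ux[1],ux[0]])
mid=(cl@uy+cr@uy)/2; wid=cl@uy-cr@uy; x0=np.array(cf)@ux
print("yaw",np.degrees(a),"mid",mid,"width",wid,"front x",x0,"home",(x0+125)*ux+mid*uy)
for p in P: print("yel dock",(p[:2]@ux-x0-125).round(1),(p[:2]@uy-mid).round(1))
```

```text
L -16.316347 [ 474.43784 -215.97375] R -16.218933 [ 498.4206  -144.77736] F 164.08032 -15.919665 (np.float32(450.52396), np.float32(-170.27322))
yel [140 202   6  17  86] [142.6 209.7] [ 548.1 -228.3   29. ]
yel [183 207   5  13  51] [184.9 213.3] [ 567.1 -175.    29. ]
yel [143 230   6  12  53] [145.2 235.8] [ 582.9 -238.5   29. ]
yel [184 232   6  12  64] [186.3 237.6] [ 598.8 -184.3   29. ]
yaw -16.26764 mid -36.893204 width -75.06412 front x 480.18436 home [ 570.62024 -204.94315]
yel dock -15.1 -28.7
yel dock -11.7 27.8
yel dock 21.2 -28.7
yel dock 21.2 27.7
```

```bash
python3 st.py 482.3 -179.2 292 -16.2
```

```text
t 7.8 tcp [549.9 -83.4 292. ] F [ 0.3  0.4 -3.3] open 34.8
shift cm [ -3.97   0.03 -11.03] turn deg [-0.04  0.79 -0.46]
```

Request:
move_arm(
  series=[
    {"translation": [-1,0,-2.5],"rotation": [0,0.8,-0.45],"grip": 3},
    {"translation": [-1,0.5,-3.5],"rotation": [0,0,0],"grip": 3},
    {"translation": [-1,1,-3],"rotation": [0,0,0],"grip": 3},
    {"translation": [-0.9,2,-1.5],"rotation": [0,0,0],"grip": 3},
    {"translation": [0,2,0],"rotation": [0,0,0],"grip": 3},
    {"translation": [0,2,0],"rotation": [0,0,0],"grip": 3},
    {"translation": [0,0,0],"rotation": [0,0,0],"grip": 3},
    {"translation": [0,0,0],"rotation": [0,0,0],"grip": 3},
  ],
)

```text
time_s: 8.6
tcp_pos: [471.2, -174.0, 208.4]
tool_rot: [-1.555, 0.231, -0.21]
force: [0.6, -0.2, -3.0]
opening: 34.4
```

```bash
python3 st.py 482.3 -179.2 150 -16.2
```

```text
t 8.6 tcp [ 471.2 -174.   208.4] F [ 0.6 -0.2 -3. ] open 34.4
shift cm [ 1.3   5.82 -0.21] turn deg [-0.14  0.07 -0.79]
```

Request:
move_arm(
  series=[
    {"translation": [0.7,1.5,-0.2],"rotation": [-0.1,0,-0.8],"grip": 3},
    {"translation": [0.5,2,0],"rotation": [0,0,0],"grip": 3},
    {"translation": [0,1.6,0],"rotation": [0,0,0],"grip": 3},
    {"translation": [0,0.5,0],"rotation": [0,0,0],"grip": 3},
    {"translation": [0,0,0],"rotation": [0,0,0],"grip": 3},
    {"translation": [0,0,0],"rotation": [0,0,0],"grip": 3},
  ],
)

```text
time_s: 9.2
tcp_pos: [485.3, -180.0, 157.3]
tool_rot: [-1.563, 0.211, -0.227]
force: [0.5, 0.0, -3.9]
opening: 34.9
```

```bash
python3 st.py 482.3 -179.2 134 -16.2
```

```text
t 9.2 tcp [ 485.3 -180.   157.3] F [ 0.5  0.  -3.9] open 34.9
shift cm [-0.33  2.32  0.  ] turn deg [0.1  0.22 0.58]
```

Request:
move_arm(
  series=[
    {"translation": [-0.35,0.6,0],"rotation": [0.1,0.2,0.55],"grip": 3},
    {"translation": [-0.05,0.6,0],"rotation": [0,0,0],"grip": 3},
    {"translation": [0,0.4,0],"rotation": [0,0,0],"grip": 3},
    {"translation": [0,0,0],"rotation": [0,0,0],"grip": 3},
    {"translation": [0,0,0],"rotation": [0,0,0],"grip": 3},
  ],
)

```text
time_s: 9.7
tcp_pos: [482.5, -179.5, 142.7]
tool_rot: [-1.561, 0.218, -0.225]
force: [0.6, -0.7, -3.4]
opening: 34.8
```

```bash
python3 st.py 482.3 -179.2 132.5 -16.2
python3 - <<'E'
from h import *
f=grab_frame("wrist"); cv2.imwrite("pics/w5.png",cv2.resize(f["image"],None,fx=1.5,fy=1.5))
E
```

```text
t 9.7 tcp [ 482.5 -179.5  142.7] F [ 0.6 -0.7 -3.4] open 34.8
shift cm [-0.04  1.02  0.03] turn deg [0.06 0.02 0.26]
```

View pics/w5.png

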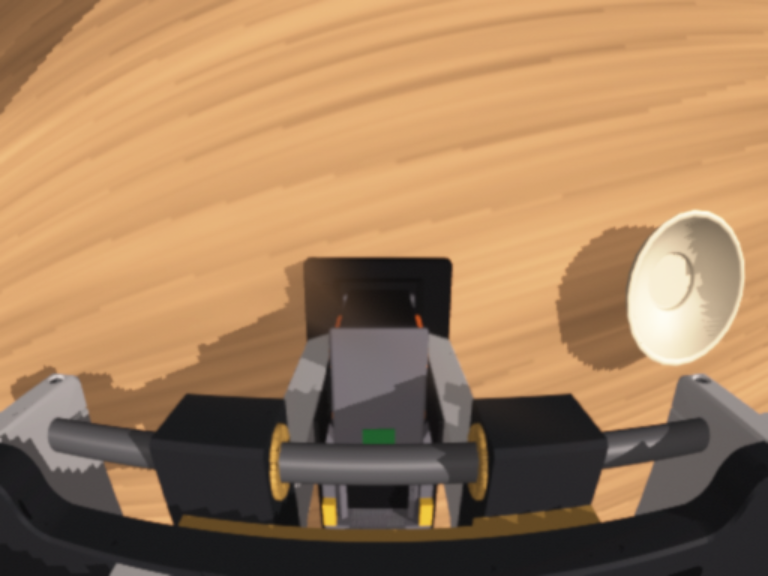

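The view shows the foot edges at columns 306..451 (middle 378.5), the cheeks at 330 and 426 (middle 378) and the battery middle at 379.5. They agree to under 1 mm, so I lower gently.

Request:
move_arm(
  series=[
    {"translation": [0,0.4,0],"rotation": [0,0,0.2],"grip": 3},
    {"translation": [0,0.3,0],"rotation": [0,0,0],"grip": 3},
    {"translation": [0,0.1,0],"rotation": [0,0,0],"grip": 3},
    {"translation": [0,0,0],"rotation": [0,0,0],"grip": 3},
  ],
)

```text
time_s: 10.15
tcp_pos: [482.7, -179.6, 134.1]
tool_rot: [-1.561, 0.221, -0.222]
force: [-0.4, 0.0, -2.9]
opening: 34.7
```

```bash
python3 st.py 482.3 -179.2 132.5 -16.2
```

```text
t 10.15 tcp [ 482.7 -179.6  134.1] F [-0.4  0.  -2.9] open 34.7
shift cm [-0.05  0.16  0.03] turn deg [0.07 0.03 0.06]
```

Request:
move_arm(
  series=[
    {"translation": [0.2,0.1,0.02],"rotation": [0.05,0,0],"grip": 3},
    {"translation": [0.4,0,0],"rotation": [0,0,0],"grip": 3},
    {"translation": [0.4,0,0],"rotation": [0,0,0],"grip": 3},
    {"translation": [0.4,0,0],"rotation": [0,0,0],"grip": 3},
    {"translation": [0.4,0,0],"rotation": [0,0,0],"grip": 3},
    {"translation": [0.2,0,0],"rotation": [0,0,0],"grip": 3},
  ],
)

```text
time_s: 10.75
tcp_pos: [504.1, -185.7, 133.4]
tool_rot: [-1.56, 0.22, -0.223]
force: [0.2, 0.1, -3.9]
opening: 34.8
```

```bash
python3 st.py 570.6 -204.9 132.5 -16.2
```

```text
t 10.75 tcp [ 504.1 -185.7  133.4] F [ 0.2  0.1 -3.9] open 34.8
shift cm [6.93 0.1  0.01] turn deg [0.02 0.02 0.12]
```

Request:
move_arm(
  series=[
    {"translation": [0.3,0.03,0],"rotation": [0,0,0.1],"grip": 3},
    {"translation": [0.3,0,0],"rotation": [0,0,0],"grip": 3},
    {"translation": [0.3,0,0],"rotation": [0,0,0],"grip": 3},
    {"translation": [0.3,0,0],"rotation": [0,0,0],"grip": 3},
    {"translation": [0.3,0,0],"rotation": [0,0,0],"grip": 3},
    {"translation": [0.3,0,0],"rotation": [0,0,0],"grip": 3},
  ],
)

```text
time_s: 11.35
tcp_pos: [522.8, -191.1, 132.9]
tool_rot: [-1.56, 0.222, -0.221]
force: [0.9, 1.4, -3.5]
opening: 34.6
```

```bash
python3 st.py 570.6 -204.9 132.5 -16.2
```

```text
t 11.35 tcp [ 522.8 -191.1  132.9] F [ 0.9  1.4 -3.5] open 34.6
shift cm [4.98 0.03 0.  ] turn deg [ 0.02  0.03 -0.01]
```

Request:
move_arm(
  series=[
    {"translation": [0.3,0,0],"rotation": [0,0,0],"grip": 3},
    {"translation": [0.3,0,0],"rotation": [0,0,0],"grip": 3},
    {"translation": [0.3,0,0],"rotation": [0,0,0],"grip": 3},
    {"translation": [0.3,0,0],"rotation": [0,0,0],"grip": 3},
    {"translation": [0.3,0,0],"rotation": [0,0,0],"grip": 3},
  ],
)

```text
time_s: 11.85
tcp_pos: [538.4, -195.6, 132.7]
tool_rot: [-1.56, 0.222, -0.221]
force: [0.3, -0.8, -3.3]
opening: 34.6
```

```bash
python3 st.py 570.6 -204.9 132.5 -16.2
```

```text
t 11.85 tcp [ 538.4 -195.6  132.7] F [ 0.3 -0.8 -3.3] open 34.6
shift cm [3.35 0.02 0.  ] turn deg [ 0.02  0.03 -0.02]
```

Request:
move_arm(
  series=[
    {"translation": [0.2,0,0],"rotation": [0,0,0],"grip": 3},
    {"translation": [0.2,0,0],"rotation": [0,0,0],"grip": 3},
    {"translation": [0.2,0,0],"rotation": [0,0,0],"grip": 3},
    {"translation": [0.2,0,0],"rotation": [0,0,0],"grip": 3},
    {"translation": [0.2,0,0],"rotation": [0,0,0],"grip": 3},
    {"translation": [0.2,0,0],"rotation": [0,0,0],"grip": 3},
    {"translation": [0.2,0,0],"rotation": [0,0,0],"grip": 3},
  ],
)

```text
time_s: 12.55
tcp_pos: [553.0, -199.8, 132.6]
tool_rot: [-1.559, 0.222, -0.221]
force: [0.1, -0.6, -2.8]
opening: 34.8
```

```bash
python3 st.py 570.6 -204.9 132.5 -16.2
```

```text
t 12.55 tcp [ 553.  -199.8  132.6] F [ 0.1 -0.6 -2.8] open 34.8
shift cm [ 1.83  0.   -0.  ] turn deg [ 0.01  0.03 -0.05]
```

Request:
move_arm(
  series=[
    {"translation": [0.13,0,0],"rotation": [0,0,0],"grip": 3},
    {"translation": [0.13,0,0],"rotation": [0,0,0],"grip": 3},
    {"translation": [0.13,0,0],"rotation": [0,0,0],"grip": 3},
    {"translation": [0.13,0,0],"rotation": [0,0,0],"grip": 3},
    {"translation": [0.13,0,0],"rotation": [0,0,0],"grip": 3},
    {"translation": [0.13,0,0],"rotation": [0,0,0],"grip": 3},
  ],
)

```text
time_s: 13.15
tcp_pos: [561.2, -202.1, 132.5]
tool_rot: [-1.559, 0.222, -0.221]
force: [0.8, 0.1, -3.5]
opening: 34.7
```

Request:
move_arm(
  series=[
    {"translation": [0.13,0,0],"rotation": [0,0,0],"grip": 3},
    {"translation": [0.13,0,0],"rotation": [0,0,0],"grip": 3},
    {"translation": [0.13,0,0],"rotation": [0,0,0],"grip": 3},
  ],
)

```text
time_s: 13.45
tcp_pos: [565.2, -203.3, 132.5]
tool_rot: [-1.559, 0.222, -0.221]
force: [0.4, -0.1, -3.3]
opening: 34.7
```

Request:
move_arm(
  series=[
    {"translation": [0.12,0,0],"rotation": [0,0,0],"grip": 3},
    {"translation": [0.12,0,0],"rotation": [0,0,0],"grip": 3},
    {"translation": [0.12,0,0],"rotation": [0,0,0],"grip": 3},
  ],
)

```text
time_s: 13.75
tcp_pos: [569.0, -204.4, 132.4]
tool_rot: [-1.559, 0.222, -0.221]
force: [-0.5, 0.6, -3.7]
opening: 34.6
```

Request:
move_arm(
  series=[
    {"translation": [0.12,0,0],"rotation": [0,0,0],"grip": 3},
    {"translation": [0.12,0,0],"rotation": [0,0,0],"grip": 3},
  ],
)

```text
time_s: 13.95
tcp_pos: [571.5, -205.2, 132.4]
tool_rot: [-1.559, 0.222, -0.221]
force: [0.5, -1.0, -2.9]
opening: 34.8
```

Request:
move_arm(
  series=[
    {"translation": [0.12,0,0],"rotation": [0,0,0],"grip": 3},
    {"translation": [0.12,0,0],"rotation": [0,0,0],"grip": 3},
  ],
)

```text
time_s: 14.15
tcp_pos: [574.0, -205.9, 132.4]
tool_rot: [-1.559, 0.223, -0.221]
force: [0.9, -0.6, -3.8]
opening: 35.1
```

Request:
move_arm(
  series=[
    {"translation": [0.1,0,0],"rotation": [0,0,0],"grip": 3},
    {"translation": [0.1,0,0],"rotation": [0,0,0],"grip": 3},
  ],
)

```text
time_s: 14.35
tcp_pos: [574.6, -206.0, 132.1]
tool_rot: [-1.559, 0.226, -0.217]
force: [-3.9, 1.2, 0.6]
opening: 34.4
```

Request:
move_arm(
  series=[
    {"translation": [0.1,0,0],"rotation": [0,0,0],"grip": 3},
    {"translation": [0.1,0,0],"rotation": [0,0,0],"grip": 3},
  ],
)

```text
time_s: 14.55
tcp_pos: [575.1, -206.2, 132.1]
tool_rot: [-1.558, 0.23, -0.213]
force: [-5.5, 1.2, 0.7]
opening: 34.7
```

The stop is felt at about +4 mm, at 5.6 N, which matches the offset seen from the cheeks. I let go.

Request:
move_arm(
  series=[
    {"translation": [0,0,0],"rotation": [0,0,0],"grip": 3},
    {"translation": [0,0,0],"rotation": [0,0,0],"grip": 4.2},
    {"translation": [0,0,0],"rotation": [0,0,0],"grip": 5},
    {"translation": [0,0,0],"rotation": [0,0,0],"grip": 6},
    {"translation": [0,0,0],"rotation": [0,0,0],"grip": 7},
    {"translation": [0,0,0],"rotation": [0,0,0],"grip": 8},
    {"translation": [0,0,0],"rotation": [0,0,0],"grip": 8},
  ],
)

```text
time_s: 15.25
tcp_pos: [579.8, -208.0, 135.4]
tool_rot: [-1.561, 0.219, -0.224]
force: [-0.2, 0.3, -0.2]
opening: 78.0
```

```bash
python3 st.py 574.8 -206 132.1 -16.2
```

```text
t 15.25 tcp [ 579.8 -208.   135.4] F [-0.2  0.3 -0.2] open 78.0
shift cm [-0.53  0.33  0.06] turn deg [0.08 0.03 0.19]
```

Request:
move_arm(
  series=[
    {"translation": [0,-1,0],"rotation": [0,0,0],"grip": 9.4},
    {"translation": [-0.3,-3,0],"rotation": [0,0,0],"grip": 9.4},
    {"translation": [-1,-4,0],"rotation": [0,0,0],"grip": 9.4},
    {"translation": [-1,-3,0],"rotation": [0,0,0],"grip": 9.4},
    {"translation": [0,0,0],"rotation": [0,0,0],"grip": 9.4},
    {"translation": [0,0,0],"rotation": [0,0,0],"grip": 9.4},
  ],
)

```text
time_s: 15.85
tcp_pos: [557.4, -201.4, 251.9]
tool_rot: [-1.562, 0.217, -0.226]
force: [-0.6, -0.1, -0.6]
opening: 94.0
```

```bash
python3 st.py 574.8 -206 132.1 -16.2
python3 - <<'E'
from h import *
o=get_obs();f=grab_frame("wrist"); im=f["image"]
a=np.radians(-16.2);c,s=np.cos(a),np.sin(a);Rz=np.array([[c,-s,0],[s,c,0],[0,0,1]]);P=np.array([574.8,-206.1,12])
q=lambda L:proj(f,np.array(L,float)@Rz.T+P,o).round(1).tolist()
print("paddle rear top out",q([[-16,-22,56],[-16,22,56],[-16,-18,56],[-16,18,56]]),"block rear top",q([[-26.5,-17,62],[-26.5,17,62]]),"teeth out",q([[0,-27.5,14],[0,27.5,14]]))
x,y=np.array(q([[0,0,30]])[0]).astype(int); cr=im[max(0,y-75):y+75,x-100:x+100]; print(x,y); cv2.imwrite("pics/w6.png",cv2.resize(cr,None,fx=4,fy=4,interpolation=cv2.INTER_CUBIC))
E
```

```text
t 15.85 tcp [ 557.4 -201.4  251.9] F [-0.6 -0.1 -0.6] open 94.0
shift cm [ 1.73 11.99  0.07] turn deg [0.1  0.03 0.33]
paddle rear top out [[229.5, 199.1], [276.6, 199.1], [233.7, 199.1], [272.3, 199.1]] block rear top [[234.2, 189.9], [271.8, 189.9]] teeth out [[227.6, 202.3], [278.3, 202.3]]
253 206
```

View pics/w6.png

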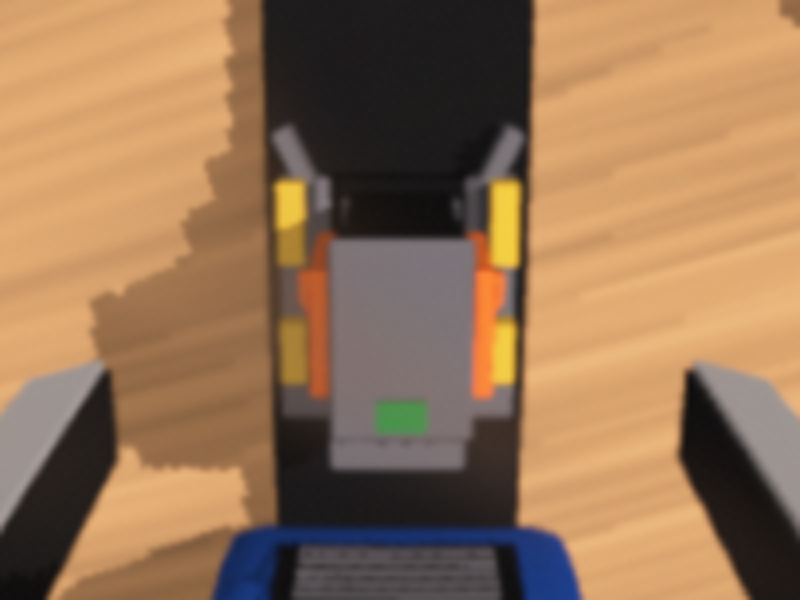

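The crop shows both orange teeth standing out in the notches between the yellow cheeks, with tips at columns 300 and 503. Fully out predicts 298 and 501; held in would be about 9 px further inward. The fingers are clear, so I hand in.

```bash
python3 -c "
from workcell import *
print(finish_job())"
```

```text
the job is handed in; nothing more can be done
None
```

I moved the battery from the cradle to the pump and handed the job in at about 16 s of the 72 s; the hand-in itself reports no verdict.

- **Moves:** I squeezed both catches at 20 N, slid the battery straight out of the cradle and carried it over the dish. I slid it into the pump's rails at about 13 mm/s near home until I felt the stop. The stop was about 4 mm beyond nominal, at 5.6 N, against the 18 N limit. Then I let go and lifted clear.
- **Last checks:** In the final wrist image both teeth stand in their notches, with tips within about 2 enlarged pixels (0.5 mm) of fully out. The stop position agreed with the offset I had read from the yellow cheeks. Wrist force was near zero and the gripper was about 12 cm above its grasp height, touching nothing.
- **Odd or not checked:** As the fingers opened, the arm drifted about 5 mm forward and 3 mm up; the image afterwards showed the battery still seated. I did no pull test, and I did not re-measure the dish, cloche, tin or clip, though no contact with them was felt.

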